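# Lock the inspection nest's strap with its hairpin clip

### The arm

A 6-joint arm with a two-finger parallel gripper is mounted at the origin on the work surface. World frame = base frame: x ahead of the robot, y to its left, z up, the work surface at z = 0. Lengths are in mm, angles in rad, forces in N, time in s.
With the tool pointing down it reaches from about 275 to 750 mm from the base axis. Payload 10.2 kg.
Tool frame: the origin (TCP) lies on the centre line of the jaws, within the pads' length; the fingertips stand 8 mm ahead of it and the grasp point (between the pads) lies 11 mm behind it; x points along the fingers, y is the direction in which the jaws open and shut, and the axes are right-handed (so a half turn about x gives the same grasp; the last joint's range is limited). The gripper opens to 85 mm and grips with 20 to 120 N. Pads are 22 mm wide; open, the fingers measure 114 mm over their backs; the gripper's body (76 mm by 85 mm) begins 54 mm behind the grasp point. The pads swing forward as they close: fully open they stand 13 mm farther back than shut.
Start: joints at [1.096, 0.313, 1.498, -0, 1.331, -0.223], TCP at [130.815, 508.447, 239.294] pointing down, gripper open.
Joint ranges: [-2.94, 2.94], [-0.97, 2.17], [0.19, 2.56], [-1.23, 4.37], [0.02, 3.11], [-2.88, 2.88]. Speed limits (rad/s): [2.39, 2.39, 3.01, 3.14, 3.14, 3.14].

### API

Orientations are given as a unit quaternion [w, x, y, z].
In Python, from rig import ctrl, vision, workorder gives the robot as it stands. The module is installed in compiled form; this text tells all that it offers.
- The arm moves only by the shell command python3 -m jog 'ROWS' [OPENING] [FORCE]. ROWS is JSON, a list that holds one entry, the list of rows, each a list of 6 numbers: the shift along the tool's x, y, z in m, then the turn, a rotation vector about the tool's x, y, z in rad. A call has 1 to 12 rows; each row shifts and turns the commanded pose from where the row before left it, along the tool's axes as they then stand; what a row does not reach is not made up. A row lasts 1/8 s, in which the tool goes at most 62.5 mm and 10.7 degrees, less where a joint would pass 70% of its speed; a pose out of reach is approached as far as the arm can. A call is refused whole if a number of a shift passes 0.0625 or a number of a turn 0.188, either way. A call with a gripper value outside its range is refused whole. OPENING is the closure in counts, from 0 (fully open) to 255 (shut), set as the call begins (- or left out, the last holds). The fingers move at their own pace and stop on an object; FORCE is the grip in N (left out, the last holds). Time passes only in rows, so rows that do not move let the fingers close. It gives the time, the measured TCP pose, the force and the opening at its end, in the units of the state.
- ctrl.sense(): the state, without advancing time (a new reading comes with each control period).
- vision.capture(name): name is "side" or "top" or "wrist"; returns a dict with "image" (480x640x3 uint8, red, green, blue), "mtx" (3x3 intrinsics, pixels), "k1" (the pictures are not rectified: a ray, as slopes to the right and down, at radius r is drawn at 1 + k1 r^2 times it, then the intrinsics apply), "R" (3x3) and "t" (3): a world point X has camera coordinates R X + t; the wrist camera has in their place "hand_eye" (4x4, takes a point from camera to tool coordinates, whose origin is the TCP and whose axes are the tool frame's). Camera axes: x right, y down, z forward; pixel columns grow to the right and rows downward; lengths in mm; the calibration is good to about 2 mm. A picture is of the moment at which its call begins: read the wrist's pose just before it. There is no depth.
- workorder.finish_job(): hands the job in, once; it reports no verdict.
The state is a dict: "time_s": time; "joints": joint angles; "dq": joint speeds; "tau": joint torques, N m; "eef_pos": TCP position; "ee_rot": TCP orientation; "force": force on the tool from outside, world axes, zero at the start; "wrist_torque": the same for the moment, N m; "grip_width": opening from 0.0 (shut) to 1.0 (fully open).
Only numpy, scipy, OpenCV 4.12 (cv2) and the standard library are available. Lean on these libraries where they do the work, as an engineer would, in place of code of your own. Each camera call takes 0.05 s, during which the arm holds its last target.

### The job

Close the yellow hold-down strap of the connector inspection nest down flat over its steel stud. Then pick up the hairpin clip by its orange grip and push it along the strap, towards the hinge, over the stud's neck until it snaps fully home, feeling for the snap and stopping gently as it comes home; leave it there and leave the other things on the bench alone.

Things in the scene. Friction and masses are not known exactly. Their poses are not given: they have to be found in the camera images.
- nest: Inspection nest fixed to the bench: aluminium base 230 x 120 x 15 mm, white block with black connectors, two dark hinge ears 60 mm high, a steel stud. Origin on the bench below the middle of the stud's adjusting slot; x points from stud to hinge (along the closed strap), z up. The hinge axis lies along y at x = 100, z = 47.5 mm.
- strap (a joint): Hinge angle (rad) of the yellow strap: 0 = closed flat, grows as it lifts. 185 mm long from the hinge axis, 56 wide, 5 thick; closed, its top is 50 mm above the bench and it spans x = -85 to 96 mm of the nest, with a slot 66 x 29 mm for the stud. Stiff hinge: stays at any angle, closes under about 6 N pressed down 50 mm from the hinge axis.
- strap_top (a point): Point on the strap's top face, on its centre line, 50 mm from the hinge axis (a good place to press); moves with the strap. Smooth enamel: the clip slides on it easily. A clip pushed high on its grip tends to dip its mouth onto the strap and bind.
- stud_mid (a point): Middle of the stud's slot, 54.5 mm above the bench. The stud itself is clamped somewhere within 18 mm of here along the nest's x (not across); where is not measured; it does not move. Polished steel: shoulder 26 mm across up to 50 mm above the bench (level with the closed strap's top), neck 14 mm across from 50 to 59 mm, head 22 mm across up to 67.5 mm.
- clip_grip (a point): Centre of the clip's orange grip block: 20 mm long (along the clip), 14 wide, 28 high, its underside level with the clip's, 14 mm below this point. The clip lies flat on the bench, grip up; x points along the clip from grip to mouth, z up.
- clip_pocket (a point): 54 mm ahead of clip_grip, mid-height of the two 5 mm wire legs: the neck's axis sits here when home. Legs reach 26 mm further; the mouth is 26 mm wide and narrows to 10 mm at the bulges, 6 mm ahead of here; a rigid stop is 7 mm behind. The bulges pass the neck at about 8 to 13 N of push, then the push drops and the clip moves on about 6 mm to the stop, where force rises steeply.
- clip: The loose hairpin clip, about 75 g, steel with an orange grip; origin under clip_pocket on its underside, same axes as clip_grip.
- leg_left (a joint): Opening (rad) of the clip's left spring leg about its root 34 mm behind the pocket; 0 = relaxed, about 0.05 with the bulge on the neck's widest place.
- leg_right (a joint): The same for the right leg.
- parts_bin: Bystander: pink bin of black connectors, 90 x 130 x 45 mm, origin under its centre.
- driver: Bystander: blue screwdriver lying on the bench, 160 mm long, origin below its middle.
- pot: Bystander: small jar, 52 mm across, 70 mm high, origin under its centre.
There are look-alikes about, which are no part of the job. Leave any brown look-alike of the clip alone.

How it is judged (in metres and radians):
On the way, in this order (a step that is already met when the one before it is completed fails the run):
1. the strap is closed flat (value of joint strap below 0.04 rad), for 0.2 s.
2. the clip has snapped past its bulges: the stud's neck sits in the clip's pocket (horizontal distance between clip_pocket and stud_c1 below 0.003 m and height (world z) of clip_pocket between 0.048 and 0.0585 m and value of joint each of leg_left, leg_right below 0.025 rad), for 0.2 s.
At the end, for the whole second after the job is handed in: The strap is closed to within 0.04 rad; the clip lies flat (within 0.2 rad) on it at the height of the stud's neck, with the middle of its pocket within 3 mm of the neck's axis, both legs closed again (under 0.025 rad) and the clip at rest, released (all of step 2 and value of joint strap below 0.04 rad and angle between clip's own z axis and vertical below 0.2 rad and linear speed of clip below 0.02 m/s); the robot touches nothing.
It fails at once if the clip's inner stop is rammed against the stud with more than 18 N (contact force between clip_c1 and stud above 18 N).
It fails at once if the fingers press on the nest or strap with more than 40 N (contact force between the fingers and nest above 40 N).
It fails at once if the pink bin is moved more than 20 mm (distance of parts_bin from where it was at the start of the episode above 0.02 m).
It fails at once if the screwdriver is moved more than 20 mm (distance of driver from where it was at the start of the episode above 0.02 m).
It fails at once if the jar is moved more than 20 mm (distance of pot from where it was at the start of the episode above 0.02 m).
It also fails if it takes over 62 s, if anything falls off the work surface, if the arm or the gripper's body presses on something with over 40 N, if the wrist force passes 120 N, or if a joint passes its speed limit or range.

## Working session

There is one attempt and no reset: what is moved stays moved. The work goes in short steps, Python scripts to look and compute and a shell command to move; the robot and the scene stay as the last step left them, time stands still between calls to the robot, and variables do not carry over. Pictures are saved under pics/ and viewed, and the job is handed in when it is done.

```bash
mkdir -p pics; ls; cat > h.py <<'E'
import numpy as np, cv2
from rig import ctrl, vision, workorder
def snap(n,f):
    c=vision.capture(n); cv2.imwrite('pics/'+f,cv2.cvtColor(np.asarray(c['image']),cv2.COLOR_RGB2BGR)); return c
E
python3 - <<'E'
from h import *
import pickle
print(ctrl.sense())
for n in ('side','top','wrist'):
    c=snap(n,n+'0.png'); pickle.dump(c,open(n+'0.pkl','wb'))
    print(n,{k:np.round(v,3).tolist() for k,v in c.items() if k!='image'})
E
```

```text
pics
{'time_s': 0.0, 'joints': array([ 1.09562871e+00,  3.13462011e-01,  1.49841813e+00,  9.00369014e-06,
        1.33099475e+00, -2.23400699e-01]), 'dq': array([ 0.00073649, -0.00085487,  0.00020984, -0.00251033, -0.00032603,
       -0.00035824]), 'tau': array([-1.11493631e-03, -4.12267363e+01, -2.59747857e+01, -1.84453438e-04,
        4.16890369e-03, -2.56121012e-05]), 'eef_pos': array([130.68415885, 508.22943308, 238.73605447]), 'ee_rot': array([ 0.70135325,  0.08835397,  0.70166935, -0.08920378]), 'force': array([0.15560468, 0.4985609 , 0.1817984 ]), 'wrist_torque': array([-0.0131367 ,  0.05640494,  0.03145178]), 'grip_width': 0.998503282562317}
side {'mtx': [[497.328, 0.0, 318.035], [0.0, 497.328, 236.302], [0.0, 0.0, 1.0]], 'k1': -0.11, 'R': [[0.998, -0.062, -0.01], [-0.042, -0.535, -0.844], [0.047, 0.843, -0.536]], 't': [-543.683, 97.058, 860.972]}
top {'mtx': [[476.769, 0.0, 329.888], [0.0, 476.769, 237.061], [0.0, 0.0, 1.0]], 'k1': -0.036, 'R': [[0.017, -1.0, 0.007], [-0.985, -0.018, -0.174], [0.174, -0.004, -0.985]], 't': [10.427, 555.989, 1021.334]}
wrist {'mtx': [[360.77, 0.0, 317.318], [0.0, 360.77, 238.193], [0.0, 0.0, 1.0]], 'k1': -0.025, 'hand_eye': [[0.001, -0.3, 0.954, -134.413], [1.0, 0.0, -0.001, -0.169], [-0.0, 0.954, 0.3, -76.326], [0.0, 0.0, 0.0, 1.0]]}
```

View pics/top0.png

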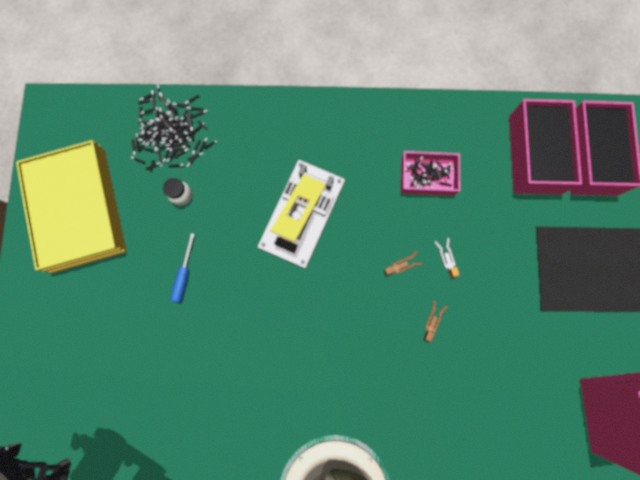

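View pics/side0.png

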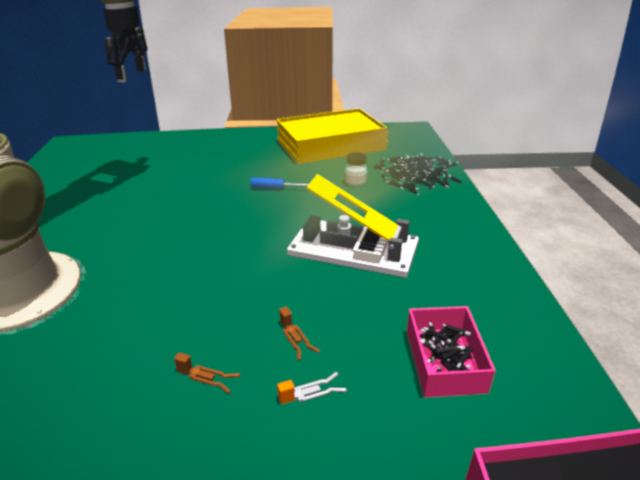

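View pics/wrist0.png

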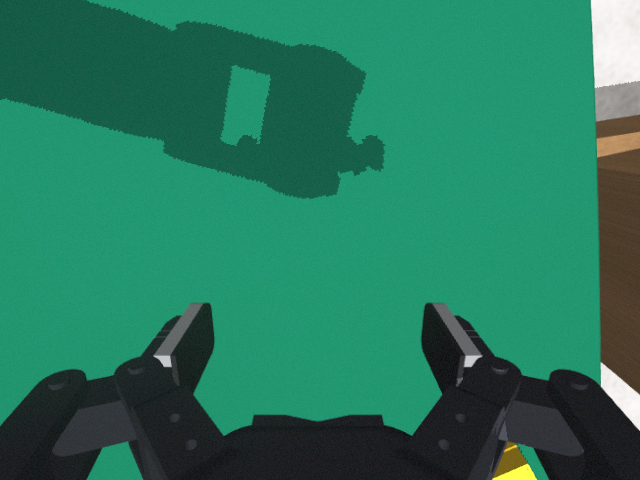

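Top view: nest plate around (300,213) with its hinge end at the upper right, about (320,175). The real clip has a steel body and orange grip at (453,270), with its mouth at (443,242). The brown look-alikes are at (403,265) and (434,322). The strap is raised about 30–40° in the side view. I'll measure these now.

```bash
cat >> h.py <<'E'
from scipy.spatial.transform import Rotation as Rn
def rays(c,px,pose=None):
    px=np.atleast_2d(np.asarray(px,float))
    d=(px-np.array([c['mtx'][0][2],c['mtx'][1][2]]))/np.array([c['mtx'][0][0],c['mtx'][1][1]])
    rd=np.hypot(*d.T); r=rd.copy()
    for _ in range(30): r=rd/(1+c['k1']*r*r)
    d=d*(r/np.maximum(rd,1e-12))[:,None]
    d=np.c_[d,np.ones(len(d))]
    if 'R' in c:
        R=np.array(c['R']);o=-R.T@np.array(c['t']); D=d@R
    else:
        p,q=pose; Rt=Rn.from_quat([q[1],q[2],q[3],q[0]]).as_matrix(); H=np.array(c['hand_eye'])
        o=Rt@H[:3,3]+p; D=d@(Rt@H[:3,:3]).T
    return o,D
def onplane(c,px,z,pose=None):
    o,D=rays(c,px,pose); return o+D*((z-o[2])/D[:,2])[:,None]
def tri(c1,p1,c2,p2,pose1=None,pose2=None):
    o1,D1=rays(c1,p1,pose1);o2,D2=rays(c2,p2,pose2);a=D1[0]/np.linalg.norm(D1[0]);b=D2[0]/np.linalg.norm(D2[0])
    s,*_=np.linalg.lstsq(np.c_[a,-b],o2-o1,rcond=None); A=o1+a*s[0];B=o2+b*s[1]
    return (A+B)/2,np.linalg.norm(A-B)
def project(c,X,pose=None):
    X=np.atleast_2d(X)
    if 'R' in c: Y=X@np.array(c['R']).T+np.array(c['t'])
    else:
        p,q=pose; Rt=Rn.from_quat([q[1],q[2],q[3],q[0]]).as_matrix(); H=np.array(c['hand_eye'])
        Y=(((X-p)@Rt)-H[:3,3])@H[:3,:3]
    s=Y[:,:2]/Y[:,2:]; s=s*(1+c['k1']*(s**2).sum(1))[:,None]
    return s*np.array([c['mtx'][0][0],c['mtx'][1][1]])+np.array([c['mtx'][0][2],c['mtx'][1][2]])
E
python3 - <<'E'
from h import *
import pickle
for n in('top','side'):
    c=pickle.load(open(n+'0.pkl','rb')); im=np.asarray(c['image'])
    hsv=cv2.cvtColor(im,cv2.COLOR_RGB2HSV)
    for nm,lo,hi in(('orange',(8,150,190),(20,255,255)),('white',(0,0,150),(179,60,255)),('yellow',(24,120,120),(34,255,255)),('pink',(160,120,120),(178,255,255))):
        m=cv2.inRange(hsv,lo,hi); k,l,s,ce=cv2.connectedComponentsWithStats(m)
        for i in range(1,k):
            if s[i,4]>25 and s[i,4]<6000: 
                r=cv2.minAreaRect(np.argwhere(l==i)[:,::-1].astype(np.float32))
                print(n,nm,s[i].tolist(),ce[i].round(1),np.round(cv2.boxPoints(r),1).tolist())
    x0,y0,w,h=(240,140,240,210) if n=='top' else (240,160,200,250)
    cr=im[y0:y0+h,x0:x0+w]; f=3 if n=='top' else 2.4
    cv2.imwrite(f'pics/{n}0z.png',cv2.cvtColor(cv2.resize(cr,None,fx=f,fy=f,interpolation=cv2.INTER_CUBIC)[:600,:800],cv2.COLOR_RGB2BGR))
E
```

```text
top white [257, 160, 88, 108, 2934] [303.1 215.3] [[256.20001220703125, 246.6999969482422], [296.79998779296875, 156.5], [345.6000061035156, 178.5], [305.0, 268.70001220703125]]
top white [169, 182, 20, 21, 119] [181.9 194.3] [[168.8000030517578, 199.1999969482422], [183.6999969482422, 181.10000610351562], [192.89999389648438, 188.6999969482422], [178.0, 206.6999969482422]]
top white [291, 197, 17, 23, 190] [299.  208.7] [[288.5, 216.1999969482422], [297.0, 196.39999389648438], [307.79998779296875, 201.10000610351562], [299.29998779296875, 220.89999389648438]]
top white [183, 233, 11, 34, 120] [187.9 249.2] [[182.10000610351562, 265.79998779296875], [190.39999389648438, 232.39999389648438], [193.89999389648438, 233.1999969482422], [185.60000610351562, 266.6000061035156]]
top white [435, 238, 21, 31, 290] [446.7 255.1] [[434.5, 241.10000610351562], [448.6000061035156, 237.5], [456.20001220703125, 266.6000061035156], [442.1000061035156, 270.29998779296875]]
top white [281, 435, 105, 45, 2300] [332.9 458.3] [[281.0, 435.0], [385.0, 435.0], [385.0, 479.0], [281.0, 479.0]]
top yellow [272
[... 3765 characters left out ...]
 yellow [306, 174, 92, 66, 1639] [352.  206.7] [[305.3999938964844, 188.60000610351562], [315.70001220703125, 172.3000030517578], [399.70001220703125, 225.39999389648438], [389.3999938964844, 241.6999969482422]]
side pink [409, 307, 86, 90, 3463] [450.1 355.4] [[408.1000061035156, 309.29998779296875], [480.5, 295.8999938964844], [497.8999938964844, 390.1000061035156], [425.6000061035156, 403.5]]
side pink [457, 336, 12, 10, 93] [462.6 340.9] [[457.0, 336.0], [468.0, 336.0], [468.0, 345.0], [457.0, 345.0]]
side pink [474, 429, 166, 51, 2487] [553.2 447.4] [[473.70001220703125, 448.3999938964844], [639.0, 428.79998779296875], [642.7999877929688, 460.70001220703125], [477.5, 480.3999938964844]]
```

```bash
ls pics
```

```text
side0.png
side0z.png
top0.png
top0z.png
wrist0.png
```

View pics/top0z.png

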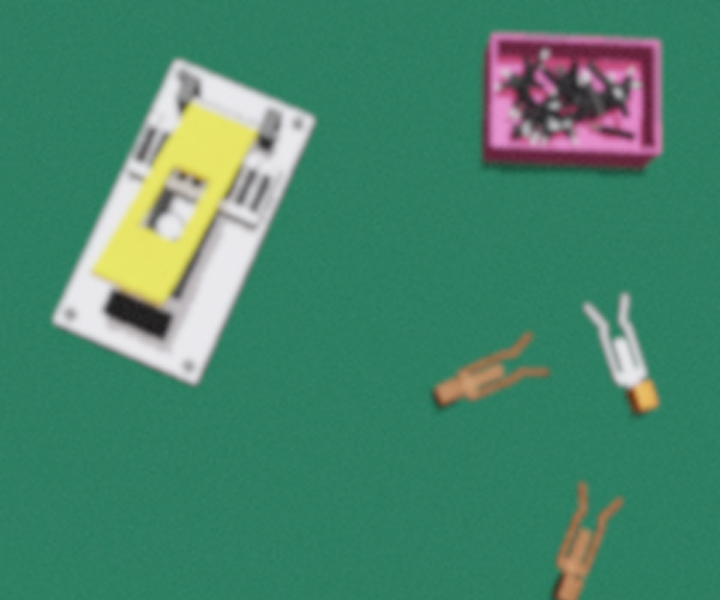

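```bash
python3 - <<'E'
from h import *
import pickle
c=pickle.load(open('top0.pkl','rb')); s=pickle.load(open('side0.pkl','rb'))
P=onplane(c,[[257,246.7],[296.8,157.5],[345,178.5],[305,268]],15); print(P.round(1))
ce=P.mean(0); print('base centre',ce)
a=((P[1]+P[2])-(P[0]+P[3]))/2; b=((P[1]-P[2])+(P[0]-P[3]))/2
print('len',np.linalg.norm(a),'wid',np.linalg.norm(b),'yaw',np.arctan2(a[1],a[0]), np.arctan2(-b[0],b[1]))
print('grip top',onplane(c,[454.8,271.5],28)); print('grip side', onplane(s,[285.4,385.8],28))
print('clip white',onplane(c,[446.7,255.1],3))
for m in ([437.5,241],[448.5,239]): print('tip',onplane(c,[m],3))
print('tips side',onplane(s,[[336,375],[345,390]],3))
# strap free end: top view ~ (272,231),(294,242); side (308,175),(399..)
print(tri(s,[[316,176]],c,[[274,233]]),tri(s,[[308,188]],c,[[293,243]]))
E
```

```text
[[536.1 187.7  15. ]
 [753.1 102.1  15. ]
 [703.1 -13.5  15. ]
 [488.7  75.7  15. ]]
base centre [620.25016886  87.97650943  15.        ]
len 232.74740068939036 wid 123.77366138877139 yaw -0.3848280782663915 -0.4038990533949416
grip top [[ 485.09075052 -264.81675368   28.        ]]
grip side [[ 485.74059153 -266.6838227    28.        ]]
clip white [[ 525.89700992 -253.58372328    3.        ]]
tip [[ 558.91617654 -232.72745522    3.        ]]
tip [[ 564.14370806 -258.8161321     3.        ]]
tips side [[ 555.73973938 -230.49929605    3.        ]
 [ 565.49829197 -258.14420771    3.        ]]
(array([548.91175487, 135.95275333, 134.71602404]), np.float64(3.822387645679761)) (array([530.79391018,  96.56706614, 129.99617743]), np.float64(6.423559476990838))
```

```bash
cat >> h.py <<'E'
def tool(s=None):
    s=s or ctrl.sense(); q=s['ee_rot']; return np.array(s['eef_pos']),Rn.from_quat([q[1],q[2],q[3],q[0]]).as_matrix(),s
def delta(target,M=None):
    p,R,s=tool(); 
    return np.round(R.T@(np.array(target)-p)/1000,4)
def down(yaw):  # tool x down, tool y horizontal at heading yaw
    x=np.array([0,0,-1.]);y=np.array([np.cos(yaw),np.sin(yaw),0]);return np.c_[x,y,np.cross(x,y)]
def plan(target,yaw):
    p,R,s=tool(); D=down(yaw); w=Rn.from_matrix(R.T@D).as_rotvec()
    print('turn first',w.round(4),'then shift(mm)',(D.T@(np.array(target)-p)).round(1))
E
python3 - <<'E'
from h import *
p,R,s=tool(); print(R.round(3)); print('tool y heading',np.arctan2(R[1,1],R[0,1]),'z',R[:,2])
for k in (0,np.pi): plan([645,72,240],-0.39+np.pi/2+k)
E
```

```text
[[-0.     0.249  0.968]
 [-0.001  0.968 -0.249]
 [-1.    -0.001 -0.   ]]
tool y heading 1.3189823339525586 z [ 9.68461958e-01 -2.49161355e-01 -2.33680325e-04]
turn first [ 0.1382 -0.0002  0.0009] then shift(mm) [  -1.1 -208.   641.5]
turn first [-3.0034e+00 -1.4000e-03 -3.0000e-04] then shift(mm) [  -1.1  208.  -641.5]
```

```bash
python3 -m jog '[[[0,0,0.02,0.138,0,0],[0,-0.019,0.055,0,0,0],[0,-0.019,0.055,0,0,0],[0,-0.019,0.055,0,0,0],[0,-0.019,0.055,0,0,0],[0,-0.019,0.055,0,0,0],[0,-0.019,0.055,0,0,0],[0,-0.019,0.055,0,0,0],[0,-0.019,0.055,0,0,0],[0,-0.019,0.055,0,0,0],[0,-0.018,0.055,0,0,0],[0,-0.019,0.040,0,0,0]]]' 255 60
python3 -m jog '[[[0,0,0,0,0,0],[0,0,0,0,0,0]]]'
python3 - <<'E'
from h import *
import pickle
p,R,s=tool(); print(p,s['force'],s['grip_width'])
c=snap('wrist','w1.png'); pickle.dump((c,s),open('w1.pkl','wb'))
plan([645,72,90],-0.39+np.pi/2)
E
```

```text
time_s: 1.65
eef_pos: [618.2, 85.1, 238.6]
ee_rot: [0.693, 0.137, 0.694, -0.137]
force: [-0.3, 0.3, -0.3]
grip_width: 0.001
time_s: 1.9
eef_pos: [616.5, 87.3, 239.0]
ee_rot: [0.693, 0.137, 0.694, -0.137]
force: [-0.1, 0.2, 0.8]
grip_width: 0.005
[616.47248926  87.33477239 239.00125231] [-0.10497102  0.23457979  0.7607551 ] 0.004573550679500546
turn first [ 0.0012 -0.0004 -0.0001] then shift(mm) [149.3  -3.7  32.5]
```

View pics/w1.png

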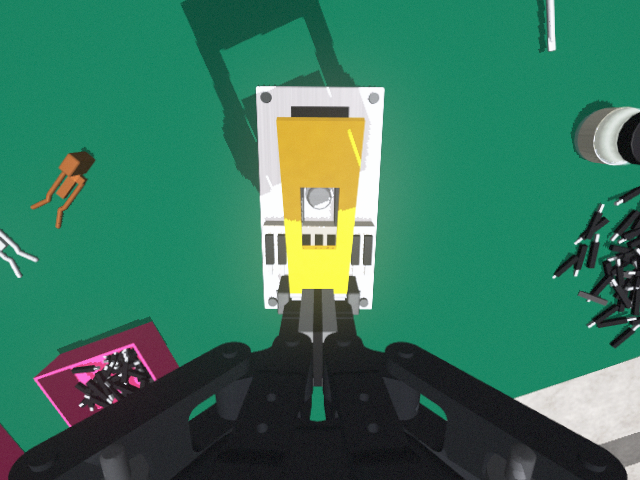

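Wrist view: plate corners at (257,88), (383,88), (372,308) and (263,308). The stud head is at (319,198), visible through the strap slot. The free strap end spans (277,118)–(364,118).

```bash
cat > hc.py <<'E'
from h import *
import pickle,sys
c,s=pickle.load(open('w1.pkl','rb')); pose=(s['eef_pos'],s['ee_rot'])
P=onplane(c,[[257,87],[384,87],[373,309],[263,309]],15,pose); print(P.round(1))
a=((P[2]+P[3])-(P[0]+P[1]))/2; w=((P[1]-P[0])+(P[2]-P[3]))/2
print('len',np.linalg.norm(a),'wid',np.linalg.norm(w),'yaw',np.arctan2(a[1],a[0]),np.arctan2(-w[0],w[1]),'ctr',P.mean(0))
print('stud',onplane(c,[319,198],67.5,pose))
print('strap hinge end edges', onplane(c,[[288,290],[350,290]],52,pose))
for z in(125,132,138): print('free end',z,onplane(c,[[277,118],[364,118]],z,pose).round(1).tolist())
E
python3 hc.py
```

```text
[[493.2  77.2  15. ]
 [537.8 185.8  15. ]
 [749.8  99.1  15. ]
 [703.4 -14.   15. ]]
len 229.045899225624 wid 119.86017511438072 yaw -0.39904192265227506 -0.3892283248623538 ctr [621.03337157  87.02981885  15.        ]
stud [[601.78446462  94.54407274  67.5       ]]
strap hinge end edges [[677.4955355   30.87125865  52.        ]
 [700.51904918  87.0189208   52.        ]]
free end 125 [[531.6, 93.3, 125.0], [553.3, 146.0, 125.0]]
free end 132 [[532.0, 93.9, 132.0], [553.1, 145.2, 132.0]]
free end 138 [[532.4, 94.5, 138.0], [552.9, 144.5, 138.0]]
```

```bash
python3 -m jog '[[[0.03,0,0.0342,0,0,0],[0.04,0,0,0,0,0],[0.04,0,0,0,0,0],[0.03,0,0,0,0,0],[0,0,0,0,0,0],[0,0,0,0,0,0]]]'
python3 -m jog '[[[0.005,0,0,0,0,0],[0.005,0,0,0,0,0],[0.005,0,0,0,0,0],[0,0,0,0,0,0]]]'
```

```text
time_s: 2.7
eef_pos: [649.0, 74.4, 101.2]
ee_rot: [0.695, 0.137, 0.693, -0.137]
force: [0.2, -0.3, -0.1]
grip_width: 0.001
time_s: 3.2
eef_pos: [648.4, 73.8, 83.9]
ee_rot: [0.694, 0.137, 0.694, -0.137]
force: [0.2, -0.0, -0.3]
grip_width: 0.002
```

```bash
for i in 1 ; do python3 -m jog '[[[0.004,0,0,0,0,0],[0.004,0,0,0,0,0],[0,0,0,0,0,0]]]'; done
python3 -m jog '[[[0.003,0,0,0,0,0],[0.003,0,0,0,0,0],[0,0,0,0,0,0]]]'
```

```text
time_s: 3.58
eef_pos: [648.3, 73.9, 75.8]
ee_rot: [0.693, 0.137, 0.694, -0.137]
force: [0.3, -0.0, -0.4]
grip_width: 0.002
time_s: 3.95
eef_pos: [648.4, 73.9, 69.9]
ee_rot: [0.694, 0.137, 0.694, -0.137]
force: [-0.3, -1.4, -0.2]
grip_width: -0.002
```

```bash
python3 - <<'E'
from h import *
c=snap('side','s1.png'); im=c['image'][150:300,240:440]
cv2.imwrite('pics/s1z.png',cv2.cvtColor(cv2.resize(im,None,fx=4,fy=4),cv2.COLOR_RGB2BGR))
print(ctrl.sense()['force'])
E
```

```text
[ 0.02692256  0.33221158 -0.30296464]
```

View pics/s1z.png

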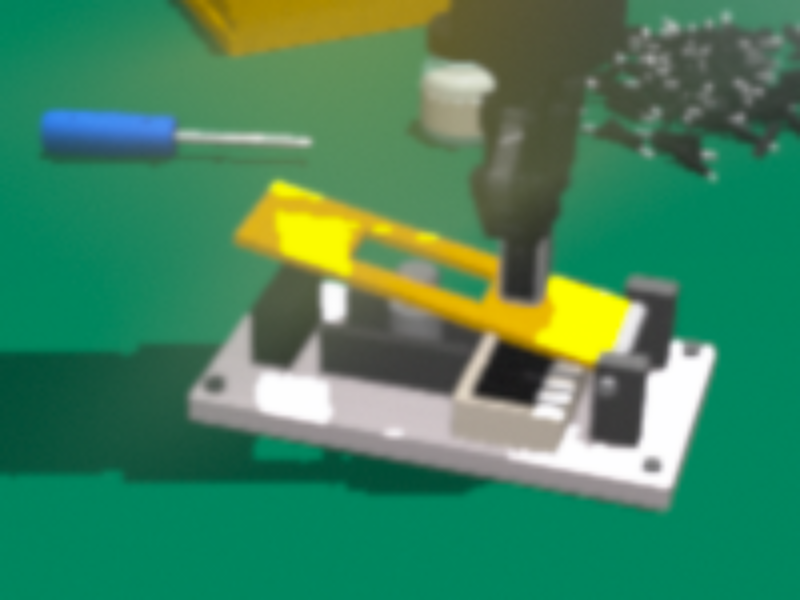

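The strap is following the fingers down (contact seen at about (520,295) in the zoom). I'll continue.

```bash
python3 -m jog '[[[0.003,0,0,0,0,0],[0.003,0,0,0,0,0],[0,0,0,0,0,0]]]'; python3 -m jog '[[[0.002,0,0,0,0,0],[0.0015,0,0,0,0,0],[0,0,0,0,0,0]]]';
```

```text
time_s: 4.38
eef_pos: [648.3, 73.9, 63.9]
ee_rot: [0.694, 0.137, 0.694, -0.137]
force: [0.2, -0.3, -0.3]
grip_width: 0.002
time_s: 4.75
eef_pos: [648.5, 73.9, 60.6]
ee_rot: [0.694, 0.137, 0.694, -0.137]
force: [-0.6, -0.4, 1.1]
grip_width: 0.002
```

```bash
python3 -m jog '[[[0.001,0,0,0,0,0],[0,0,0,0,0,0]]]'; python3 -m jog '[[[0.001,0,0,0,0,0],[0,0,0,0,0,0]]]';
```

```text
time_s: 5.0
eef_pos: [648.5, 73.9, 59.7]
ee_rot: [0.694, 0.137, 0.694, -0.137]
force: [-0.2, 1.2, 1.1]
grip_width: -0.001
time_s: 5.25
eef_pos: [648.5, 73.9, 58.7]
ee_rot: [0.694, 0.137, 0.694, -0.137]
force: [0.8, -0.1, 0.1]
grip_width: -0.001
```

```bash
python3 -m jog '[[[0.001,0,0,0,0,0]]]'; python3 -m jog '[[[0.001,0,0,0,0,0]]]';
```

```text
time_s: 5.38
eef_pos: [648.6, 73.9, 58.0]
ee_rot: [0.694, 0.137, 0.694, -0.137]
force: [-2.9, 0.6, 8.8]
grip_width: 0.002
time_s: 5.5
eef_pos: [648.6, 73.9, 58.0]
ee_rot: [0.694, 0.137, 0.694, -0.137]
force: [-6.2, 0.8, 14.3]
grip_width: -0.003
```

```bash
python3 -m jog '[[[0.001,0,0,0,0,0]]]'; python3 -m jog '[[[0.001,0,0,0,0,0]]]'
```

```text
time_s: 5.62
eef_pos: [648.6, 73.9, 57.9]
ee_rot: [0.694, 0.137, 0.694, -0.137]
force: [-9.9, -0.2, 21.0]
grip_width: 0.001
time_s: 5.75
eef_pos: [648.7, 73.9, 57.8]
ee_rot: [0.694, 0.137, 0.693, -0.137]
force: [-12.3, -0.5, 27.6]
grip_width: -0.004
```

```bash
python3 -m jog '[[[-0.005,0,0,0,0,0],[-0.04,0,0,0,0,0],[-0.04,0,0,0,0,0],[-0.04,0,0,0,0,0],[0,0,0,0,0,0],[0,0,0,0,0,0],[0,0,0,0,0,0]]]'
python3 - <<'E'
from h import *
import pickle
p,R,s=tool(); c=snap('wrist','w2.png'); pickle.dump((c,s),open('w2.pkl','wb')); print(s['eef_pos'],s['dq'].round(3))
c=snap('side','s2.png'); im=c['image'][150:300,240:440]
cv2.imwrite('pics/s2z.png',cv2.cvtColor(cv2.resize(im,None,fx=4,fy=4),cv2.COLOR_RGB2BGR))
E
```

```text
time_s: 6.62
eef_pos: [648.1, 73.9, 178.3]
ee_rot: [0.693, 0.137, 0.695, -0.137]
force: [0.3, 0.1, -0.6]
grip_width: -0.001
[648.05739217  73.87287598 178.28031   ] [-0.001 -0.002 -0.004  0.     0.002 -0.   ]
```

View pics/w2.png

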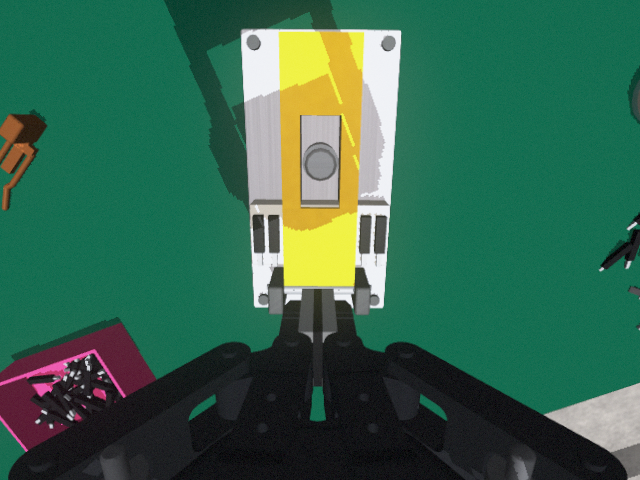

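View pics/s2z.png

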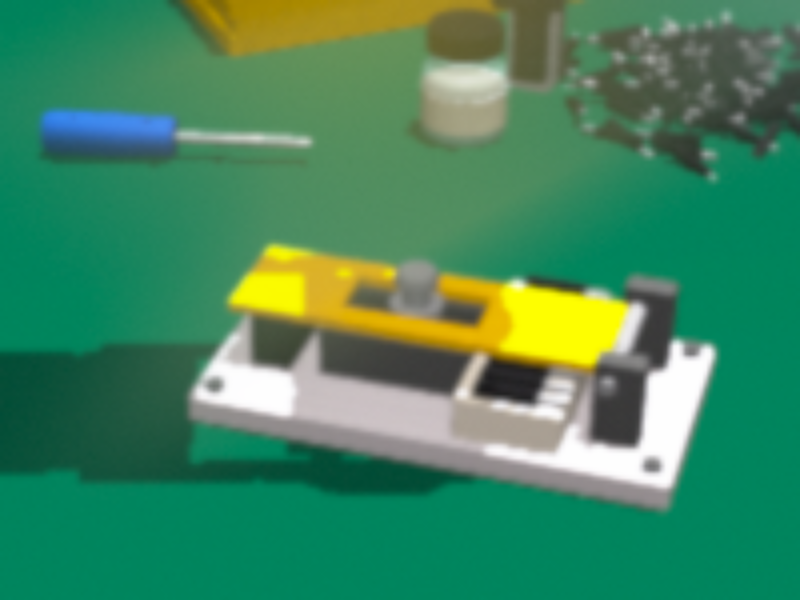

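The strap is closed flat. Stud head disc is at about (320,161), the slot spans rows 114–207, and the strap edges are at columns 279–364 (top) and 284–356 (row 285).

```bash
python3 - <<'E'
from h import *
import pickle
c,s=pickle.load(open('w2.pkl','rb')); pose=(s['eef_pos'],s['ee_rot'])
im=np.asarray(c['image']); z=im[100:215,280:365]
cv2.imwrite('pics/w2z.png',cv2.cvtColor(cv2.resize(z,None,fx=5,fy=5,interpolation=cv2.INTER_NEAREST),cv2.COLOR_RGB2BGR))
st=onplane(c,[320.5,160.5],67.5,pose)[0]; print('stud',st)
E4=onplane(c,[[279,31],[364,31],[356,285],[284,285]],50,pose); print(E4.round(1))
a=((E4[2]+E4[3])-(E4[0]+E4[1]))/2; print('yaw',np.arctan2(a[1],a[0]),'free mid',(E4[0]+E4[1])/2)
S=onplane(c,[[301,114],[340,114],[339,207],[301,207]],50,pose); print('slot',S.mean(0),np.linalg.norm(S[0]-S[3]),np.linalg.norm(S[0]-S[1]))
P=onplane(c,[[241.5,29.5],[401.5,30],[384,307],[254,307]],15,pose);a=((P[2]+P[3])-(P[0]+P[1]))/2;print('plate',np.linalg.norm(a),np.arctan2(a[1],a[0]),P.mean(0))
E
```

```text
stud [598.99096611  95.89697063  67.5       ]
[[513.1 101.8  50. ]
 [534.2 153.1  50. ]
 [701.3  84.8  50. ]
 [679.6  31.8  50. ]]
yaw -0.39298359616528117 free mid [523.64635034 127.45665846  50.        ]
slot [601.51685557  94.79548829  50.        ] 65.64101375756822 26.95515278745781
plate 227.78891077553283 -0.3965261500919859 [620.61005966  87.12477017  15.        ]
```

View pics/w2z.png

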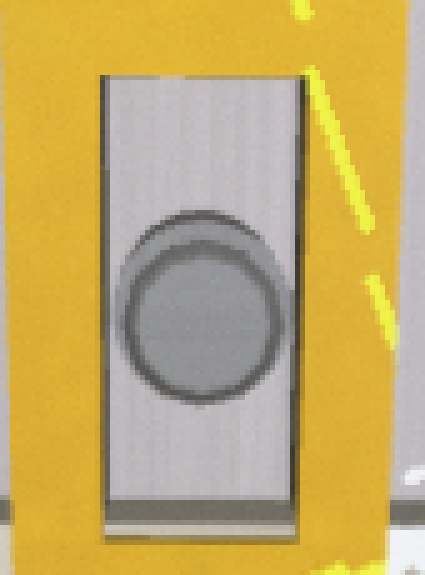

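```bash
python3 - <<'E'
from h import *
import pickle
c,s=pickle.load(open('w2.pkl','rb')); pose=(s['eef_pos'],s['ee_rot'])
for z in (66,67.5): print('stud',onplane(c,[320.1,164.2],z,pose)[0])
u=np.array([np.cos(-.394),np.sin(-.394)]);n=np.array([-u[1],u[0]])
for nm,q in (('stud',[600.6,95.3]),('slot',[601.5,94.8]),('free',[523.65,127.46]),('plate',[620.6,87.1])): print(nm,np.array(q)@u,np.array(q)@n)
# clip view plan
plan([500,-262,200],0.262+np.pi/2)
E
```

```text
stud [601.29144578  94.67869215  66.        ]
stud [601.1485074   94.72769634  67.5       ]
stud 517.9983346409284 318.5595318134818
slot 519.0213199608158 318.4433378579813
free 434.59843194048744 318.7155111613953
plate 539.6138098606673 318.6655083432403
turn first [-0.6518 -0.0018 -0.    ] then shift(mm) [ -21.3 -286.  -230.2]
```

```bash
python3 -m jog '[[[-0.01,0,0,-0.163,0,0],[-0.01,0,0,-0.163,0,0],[0,0,0,-0.163,0,0],[0,0,0,-0.163,0,0],[0,-0.048,-0.027,0,0,0],[0,-0.048,-0.027,0,0,0],[0,-0.048,-0.027,0,0,0],[0,-0.048,-0.027,0,0,0],[0,-0.047,-0.027,0,0,0],[0,-0.047,-0.028,0,0,0],[0,0,0,0,0,0],[0,0,0,0,0,0]]]' 150 60
python3 -m jog '[[[0,0,0,0,0,0]]]'
python3 - <<'E'
from h import *
import pickle
p,R,s=tool(); c=snap('wrist','w3.png'); pickle.dump((c,s),open('w3.pkl','wb')); print(s['eef_pos'],s['dq'].round(3))
E
```

```text
time_s: 8.22
eef_pos: [565.3, -244.0, 199.4]
ee_rot: [0.701, -0.092, 0.701, 0.093]
force: [0.5, 0.5, -0.2]
grip_width: 0.41
time_s: 8.35
eef_pos: [565.7, -243.3, 199.7]
ee_rot: [0.701, -0.093, 0.701, 0.093]
force: [0.7, -0.2, 0.6]
grip_width: 0.413
[ 565.6540387  -243.2902833   199.69599296] [ 0.002 -0.    -0.002 -0.001  0.001 -0.001]
```

View pics/w3.png

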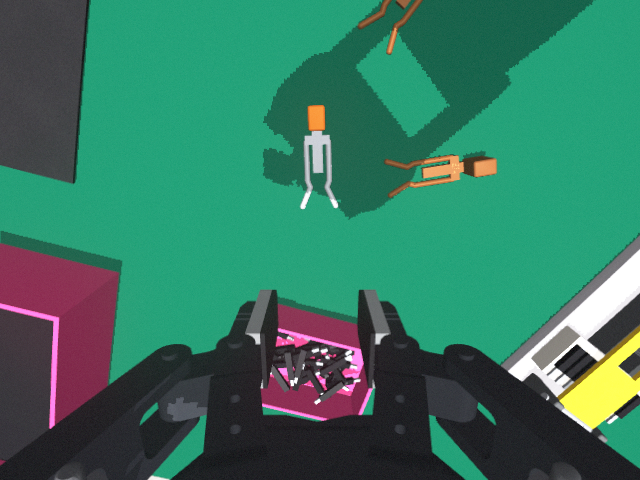

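The real clip is clearly visible: orange grip at about (317,118) and leg tips at about (304,206) and (337,205). The brown ones are apart from it.

```bash
python3 - <<'E'
from h import *
import pickle
c,s=pickle.load(open('w3.pkl','rb')); pose=(s['eef_pos'],s['ee_rot'])
im=np.asarray(c['image']); hsv=cv2.cvtColor(im,cv2.COLOR_RGB2HSV)
m=cv2.inRange(hsv,(5,150,150),(22,255,255))[90:140,290:345]; pts=np.argwhere(m)[:,::-1]+[290,90]
print(pts.min(0),pts.max(0)); r=cv2.minAreaRect(pts.astype(np.float32)); print(r)
for row in range(102,132,3):
    x=pts[pts[:,1]==row][:,0]; print(row, (x.min(),x.max(), im[row,int(x.mean())].tolist()) if len(x) else None)
cv2.imwrite('pics/w3z.png',cv2.cvtColor(cv2.resize(im[95:215,285:350],None,fx=5,fy=5,interpolation=cv2.INTER_NEAREST),cv2.COLOR_RGB2BGR))
E
```

```text
[308 105] [324 130]
((316.0, 117.5), (25.0, 16.0), 90.0)
102 None
105 (np.int64(312), np.int64(322), [204, 112, 49])
108 (np.int64(308), np.int64(324), [250, 155, 61])
111 (np.int64(308), np.int64(324), [250, 155, 62])
114 (np.int64(308), np.int64(324), [250, 154, 60])
117 (np.int64(308), np.int64(324), [250, 149, 56])
120 (np.int64(308), np.int64(324), [250, 154, 62])
123 (np.int64(309), np.int64(324), [249, 153, 61])
126 (np.int64(309), np.int64(324), [249, 151, 59])
129 (np.int64(309), np.int64(324), [229, 124, 50])
```

View pics/w3z.png

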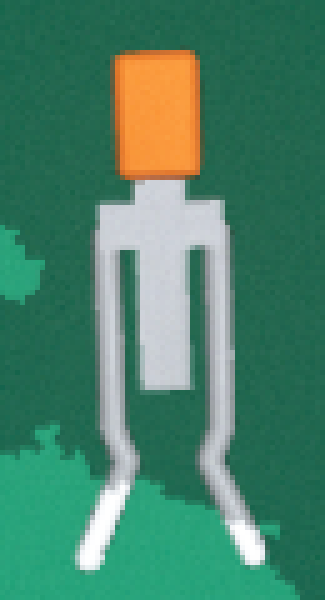

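```bash
python3 - <<'E'
from h import *
import pickle
c,s=pickle.load(open('w3.pkl','rb')); pose=(s['eef_pos'],s['ee_rot'])
g=onplane(c,[316.3,117.5],28,pose)[0]; P=onplane(c,[[317.3,138],[318.9,187],[319.2,207]],2.5,pose)
print(g,P)
b=P[1]; d=b-g; print('to bulge (exp 60)',np.hypot(*d[:2]),np.arctan2(d[1],d[0]))
d=P[2]-P[0]; print('legs yaw',np.arctan2(d[1],d[0])); d=P[2]-g; print('tip',np.arctan2(d[1],d[0]),np.hypot(*d[:2]))
y=np.arctan2(b[1]-g[1],b[0]-g[0]); plan([g[0],g[1],60],y+np.pi/2)
E
```

```text
[ 486.51681503 -266.0839521    28.        ] [[ 502.5822981  -260.92234178    2.5       ]
 [ 544.39770877 -248.09026769    2.5       ]
 [ 562.50840803 -242.87798301    2.5       ]]
to bulge (exp 60) 60.613286815230126 0.3014031518036077
legs yaw 0.2924749512100021
tip 0.2963811010115123 79.45589474120248
turn first [-0.0375  0.     -0.0001] then shift(mm) [139.8   1.8 -82.3]
```

```bash
python3 -m jog '[[[0,0.0014,-0.041,-0.033,0,0],[0.035,0,-0.041,0,0,0],[0.05,0,0,0,0,0],[0.05,0,0,0,0,0],[0,0,0,0,0,0],[0,0,0,0,0,0],[0,0,0,0,0,0]]]' 150 60
python3 - <<'E'
from h import *
plan([486.7,-265.9,12],.297+np.pi/2)
c=snap('wrist','w4.png')
E
```

```text
time_s: 9.28
eef_pos: [487.1, -266.3, 66.9]
ee_rot: [0.7, -0.105, 0.699, 0.103]
force: [-0.2, 0.7, 1.2]
grip_width: 0.414
turn first [-0.0013  0.002   0.0032] then shift(mm) [54.9  0.5 -0.2]
```

View pics/w4.png

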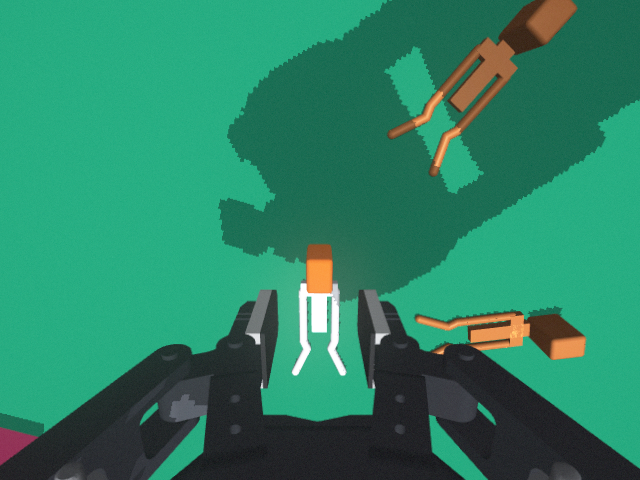

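```bash
python3 -m jog '[[[0.03,0,0,0,0,0],[0.015,0,0,0,0,0],[0.007,0,0,0,0,0],[0.003,0,0,0,0,0],[0,0,0,0,0,0],[0,0,0,0,0,0]]]' 150 60
python3 -m jog '[[[0,0,0,0,0,0],[0,0,0,0,0,0],[0,0,0,0,0,0],[0,0,0,0,0,0],[0,0,0,0,0,0],[0,0,0,0,0,0]]]' 255 60
```

```text
time_s: 10.07
eef_pos: [486.3, -266.0, 10.3]
ee_rot: [0.7, -0.104, 0.699, 0.104]
force: [-0.8, -0.4, -0.0]
grip_width: 0.409
time_s: 10.82
eef_pos: [486.2, -266.0, 10.2]
ee_rot: [0.7, -0.104, 0.699, 0.104]
force: [-0.9, 0.3, 5.4]
grip_width: 0.147
```

```bash
python3 -m jog '[[[-0.01,0,0,0,0,0],[-0.04,0,0,0,0,0],[-0.05,0,0,0,0,0],[-0.05,0,0,0,0,0],[0,0,0,0,0,0],[0,0,0,0,0,0]]]' 255 60
python3 - <<'E'
from h import *
import pickle
p,R,s=tool(); c=snap('wrist','w5.png'); pickle.dump((c,s),open('w5.pkl','wb')); print(s['force'],p)
u=np.array([np.cos(-.394),np.sin(-.394)]);st=np.array([601.1,94.7])
t=st-54*u-55*u
plan([t[0],t[1],130],-.394+np.pi/2)
E
```

```text
time_s: 11.58
eef_pos: [485.6, -265.4, 159.1]
ee_rot: [0.699, -0.104, 0.7, 0.104]
force: [0.3, -0.2, -1.5]
grip_width: 0.152
[ 0.34261031 -0.24589604 -1.54838761] [ 485.6256941  -265.44845458  159.07951287]
turn first [ 0.6892 -0.0021 -0.0016] then shift(mm) [  28.5  376.8 -140.4]
```

View pics/w5.png

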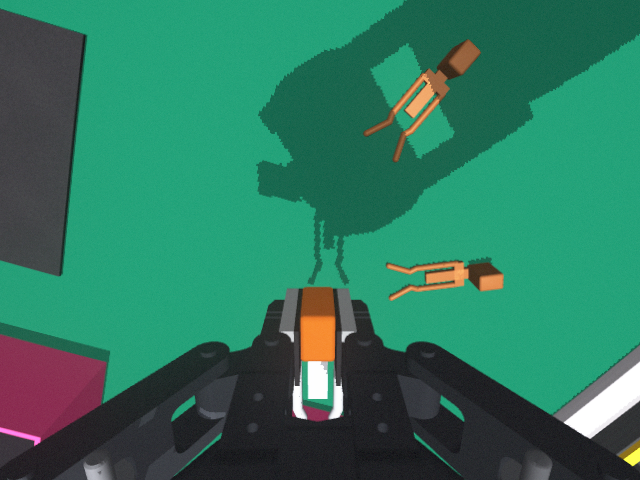

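```bash
python3 -m jog '[[[0,0,0,0.1723,0,0],[0,0,0,0.1723,0,0],[0,0,0,0.1723,0,0],[0,0,0,0.1723,0,0],[0,0.047,-0.0175,0,0,0],[0,0.047,-0.0175,0,0,0],[0,0.047,-0.0175,0,0,0],[0,0.047,-0.0175,0,0,0],[0,0.047,-0.0175,0,0,0],[0,0.047,-0.0175,0,0,0],[0,0.047,-0.0175,0,0,0],[0,0.047,-0.018,0,0,0]]]' 255 60
python3 -m jog '[[[0.01,0,0,0,0,0],[0.01,0,0,0,0,0],[0.008,0,0,0,0,0],[0,0,0,0,0,0],[0,0,0,0,0,0],[0,0,0,0,0,0]]]' 255 60
python3 - <<'E'
from h import *
import pickle
p,R,s=tool(); c=snap('wrist','w6.png'); pickle.dump((c,s),open('w6.pkl','wb')); print(s['force'],p)
c=snap('side','s6.png'); 
u=np.array([np.cos(-.394),np.sin(-.394)]);st=np.array([601.1,94.7])
t=st-54*u-55*u
plan([t[0],t[1],70],-.394+np.pi/2)
c,s=pickle.load(open('w5.pkl','rb')); im=np.asarray(c['image'])
cv2.imwrite('pics/w5z.png',cv2.cvtColor(cv2.resize(im[280:420,270:370],None,fx=4,fy=4,interpolation=cv2.INTER_NEAREST),cv2.COLOR_RGB2BGR))
E
```

```text
time_s: 13.12
eef_pos: [499.9, 136.9, 158.5]
ee_rot: [0.693, 0.138, 0.694, -0.139]
force: [1.3, -1.3, -0.4]
grip_width: 0.153
time_s: 13.88
eef_pos: [500.9, 135.1, 132.1]
ee_rot: [0.694, 0.139, 0.693, -0.138]
force: [0.6, -0.7, -1.2]
grip_width: 0.15
[ 0.63079627 -0.73093385 -1.20062258] [500.85005156 135.11563869 132.13543336]
turn first [-0.0001  0.0005 -0.0002] then shift(mm) [62.   1.1 -0.8]
```

View pics/w6.png

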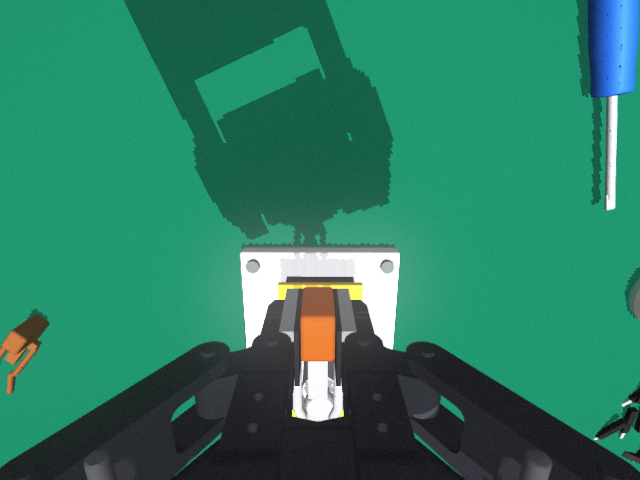

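View pics/w5z.png

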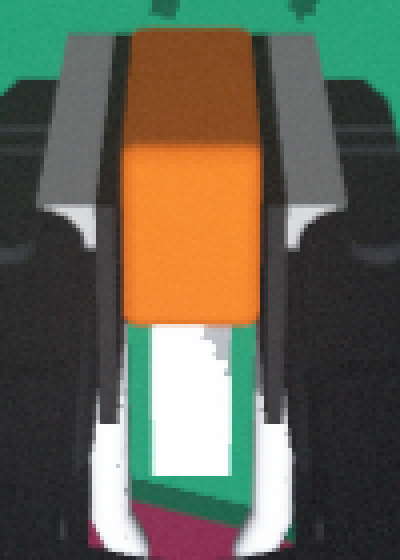

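View pics/s6.png

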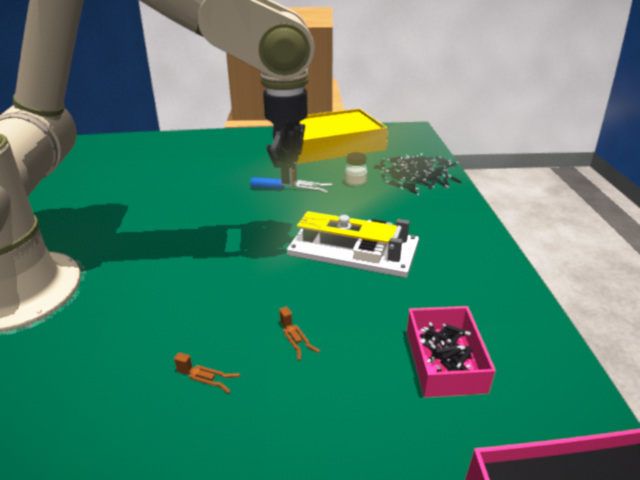

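The clip is level and aligned in the jaws, at about (318,338). Next is its offset in the tool frame.

```bash
python3 - <<'E'
from h import *
import pickle
for f in('w5','w6'):
    c,s=pickle.load(open(f+'.pkl','rb')); im=np.asarray(c['image']).astype(int); print([ (r,im[r,318].tolist()) for r in (308,312,314,316,318,320,350,356,358,360,362,364)])
    idp=(np.zeros(3),np.array([1,0,0,0.]))
    o,D=rays(c,[[318,316.2],[318,360.7],[303,330],[334,330],[318,390]],idp)
    for x in (-17.8,): print((o+D*((x-o[0])/D[:,0])[:,None]).round(1).tolist())
    x=8.0; print('at legs plane',(o+D*((7.7-o[0])/D[:,0])[:,None]).round(1).tolist())
E
```

```text
[(308, [138, 76, 34]), (312, [138, 75, 30]), (314, [140, 75, 29]), (316, [192, 99, 35]), (318, [235, 126, 43]), (320, [242, 133, 46]), (350, [247, 140, 49]), (356, [247, 138, 50]), (358, [247, 139, 51]), (360, [231, 123, 47]), (362, [253, 253, 253]), (364, [254, 254, 254])]
[[-17.8, -0.2, -10.1], [-17.8, -0.2, 9.0], [-17.8, -5.7, -4.3], [-17.8, 5.7, -4.3], [-17.8, -0.2, 22.6]]
at legs plane [[7.7, -0.1, 4.5], [7.7, -0.1, 27.7], [7.7, -6.9, 11.5], [7.7, 7.1, 11.5], [7.7, -0.1, 44.3]]
[(308, [146, 92, 63]), (312, [146, 91, 63]), (314, [146, 86, 57]), (316, [193, 107, 62]), (318, [232, 128, 62]), (320, [239, 136, 67]), (350, [241, 133, 58]), (356, [240, 131, 53]), (358, [241, 134, 57]), (360, [222, 116, 50]), (362, [251, 250, 251]), (364, [252, 253, 254])]
[[-17.8, 0.0, -9.8], [-17.8, 0.1, 9.3], [-17.8, -5.5, -4.1], [-17.8, 6.0, -4.1], [-17.8, 0.1, 22.9]]
at legs plane [[7.7, 0.1, 4.7], [7.7, 0.1, 28.0], [7.7, -6.7, 11.7], [7.7, 7.3, 11.7], [7.7, 0.1, 44.6]]
```

```bash
python3 -m jog '[[[0.03,0.0011,0,0,0,0],[0.03,0,0,0,0,0],[0.006,0,0,0,0,0],[0,0,0,0,0,0],[0,0,0,0,0,0],[0,0,0,0,0,0]]]' 255 60
python3 - <<'E'
from h import *
u=np.array([np.cos(-.394),np.sin(-.394)]);st=np.array([601.1,94.7])
t=st-53.5*u
plan([t[0],t[1],60.2],-.394+np.pi/2); print(ctrl.sense()['force'])
c=snap('side','s7.png'); im=c['image'][150:300,240:440]
cv2.imwrite('pics/s7z.png',cv2.cvtColor(cv2.resize(im,None,fx=4,fy=4),cv2.COLOR_RGB2BGR))
E
```

```text
time_s: 14.72
eef_pos: [501.5, 136.4, 66.7]
ee_rot: [0.694, 0.139, 0.693, -0.138]
force: [0.4, 0.1, -1.7]
grip_width: 0.155
turn first [ 0.      0.0015 -0.0006] then shift(mm) [ 6.5 -0.2 54.5]
[ 0.39439793  0.14043851 -1.65286906]
```

View pics/s7z.png

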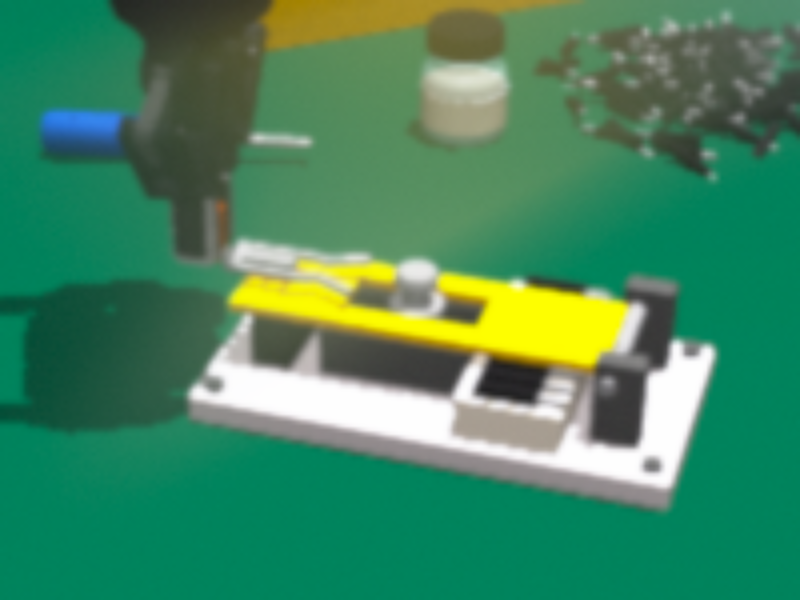

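```bash
python3 -m jog '[[[0.0052,0,0,0,0,0],[0,0,0,0,0,0],[0,0,0.01,0,0,0],[0,0,0.01,0,0,0],[0,0,0.008,0,0,0],[0,0,0,0,0,0],[0,0,0,0,0,0]]]' 255 80
python3 - <<'E'
from h import *
u=np.array([np.cos(-.394),np.sin(-.394)]);st=np.array([601.1,94.7])
t=st-53.5*u
plan([t[0],t[1],61.5],-.394+np.pi/2); print(ctrl.sense()['force'])
for n in('side','top'):
    c=snap(n,n+'8.png'); im=c['image'][170:270,280:380] if n=='side' else c['image'][150:260,250:350]
    cv2.imwrite(f'pics/{n}8z.png',cv2.cvtColor(cv2.resize(im,None,fx=5,fy=5),cv2.COLOR_RGB2BGR))
E
```

```text
time_s: 15.65
eef_pos: [526.7, 125.6, 60.5]
ee_rot: [0.693, 0.138, 0.694, -0.138]
force: [0.3, -0.6, -0.7]
grip_width: 0.147
turn first [-0.     -0.0004  0.0001] then shift(mm) [-1.   0.  27.1]
[ 0.3121059  -0.5654843  -0.69701671]
```

View pics/side8z.png

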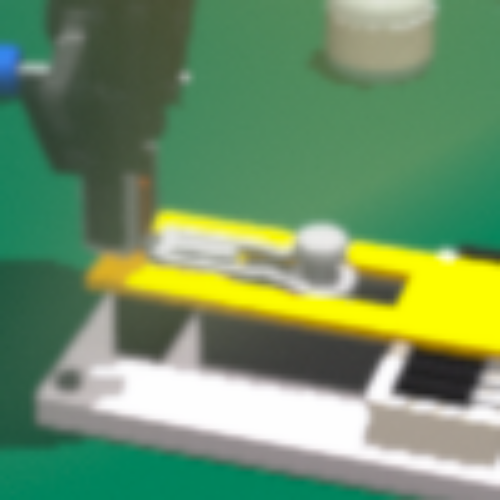

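View pics/top8z.png

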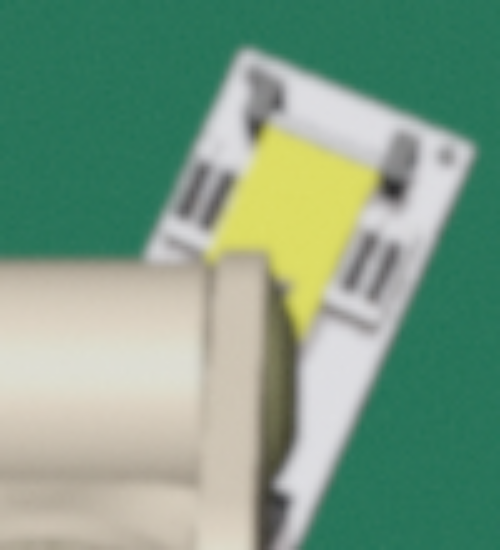

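```bash
python3 -m jog '[[[-0.0008,0,0.004,0,0,0],[0,0,0.005,0,0,0],[0,0,0.003,0,0,0],[0,0,0,0,0,0],[0,0,0,0,0,0]]]' 255 80; python3 -m jog '[[[0,0,0.001,0,0,0],[0,0,0.001,0,0,0]]]'
```

```text
time_s: 16.38
eef_pos: [537.9, 121.0, 61.3]
ee_rot: [0.693, 0.138, 0.694, -0.138]
force: [-0.2, -0.3, -0.9]
grip_width: 0.144
time_s: 16.62
eef_pos: [539.8, 120.3, 61.4]
ee_rot: [0.693, 0.138, 0.694, -0.138]
force: [-0.9, 0.7, -1.0]
grip_width: 0.149
```

```bash
python3 -m jog '[[[0,0,0.001,0,0,0]]]'; python3 -m jog '[[[0,0,0.001,0,0,0]]]'
```

```text
time_s: 16.75
eef_pos: [540.5, 120.0, 61.3]
ee_rot: [0.693, 0.138, 0.694, -0.138]
force: [-1.8, 2.2, -0.9]
grip_width: 0.147
time_s: 16.88
eef_pos: [541.0, 119.8, 61.1]
ee_rot: [0.693, 0.138, 0.694, -0.138]
force: [-5.2, 5.2, -0.6]
grip_width: 0.146
```

```bash
python3 -m jog '[[[0,0.0004,0.0005,0,0,0]]]'; python3 -m jog '[[[0,0,0.0005,0,0,0]]]'; python3 -m jog '[[[0,0,0.0005,0,0,0]]]'
```

```text
time_s: 17.0
eef_pos: [541.4, 119.9, 61.0]
ee_rot: [0.692, 0.138, 0.694, -0.138]
force: [-5.1, 2.1, 0.3]
grip_width: 0.148
time_s: 17.12
eef_pos: [541.5, 119.7, 60.9]
ee_rot: [0.692, 0.138, 0.695, -0.138]
force: [-7.0, 2.6, -0.1]
grip_width: 0.147
time_s: 17.25
eef_pos: [541.7, 119.7, 60.7]
ee_rot: [0.692, 0.138, 0.695, -0.138]
force: [-8.3, 4.5, 2.2]
grip_width: 0.145
```

```bash
python3 -m jog '[[[-0.0004,0.0001,0.0005,0,0,0]]]'; python3 -m jog '[[[0,0,0.0005,0,0,0]]]'; python3 -m jog '[[[0,0,0.0005,0,0,0]]]'
```

```text
time_s: 17.38
eef_pos: [542.0, 119.6, 61.0]
ee_rot: [0.692, 0.138, 0.695, -0.139]
force: [-7.8, 3.9, -0.3]
grip_width: 0.148
time_s: 17.5
eef_pos: [542.3, 119.5, 60.9]
ee_rot: [0.691, 0.138, 0.695, -0.139]
force: [-8.2, 3.8, -1.0]
grip_width: 0.149
time_s: 17.62
eef_pos: [542.9, 119.2, 60.9]
ee_rot: [0.692, 0.138, 0.695, -0.138]
force: [-6.8, 4.5, -1.9]
grip_width: 0.147
```

```bash
python3 -m jog '[[[0,0,0.0007,0,0,0]]]'; python3 -m jog '[[[0,0,0.0007,0,0,0]]]'; python3 -m jog '[[[0,0,0.0007,0,0,0]]]'
```

```text
time_s: 17.75
eef_pos: [543.7, 118.9, 61.0]
ee_rot: [0.692, 0.138, 0.695, -0.139]
force: [-6.1, 2.7, -1.0]
grip_width: 0.148
time_s: 17.88
eef_pos: [544.8, 118.5, 61.2]
ee_rot: [0.692, 0.138, 0.695, -0.139]
force: [-3.5, 2.3, -2.2]
grip_width: 0.148
time_s: 18.0
eef_pos: [546.1, 118.0, 61.4]
ee_rot: [0.693, 0.138, 0.694, -0.139]
force: [-4.0, 0.5, 0.1]
grip_width: 0.142
```

```bash
python3 -m jog '[[[0,0,0.0007,0,0,0]]]'; python3 -m jog '[[[0,0,0.0007,0,0,0]]]'
```

```text
time_s: 18.12
eef_pos: [547.4, 117.5, 61.8]
ee_rot: [0.694, 0.138, 0.693, -0.139]
force: [-1.0, -2.1, -0.4]
grip_width: 0.145
time_s: 18.25
eef_pos: [548.7, 117.0, 62.2]
ee_rot: [0.694, 0.138, 0.693, -0.139]
force: [1.4, -2.4, -1.1]
grip_width: 0.148
```

Snap felt: push fell from about 9.5 N to 0. I'll now ease on to the stop.

```bash
python3 -m jog '[[[0,0,0.0005,0,0,0]]]'; python3 -m jog '[[[0,0,0.0005,0,0,0]]]'; python3 -m jog '[[[0,0,0.0005,0,0,0],[0,0,0,0,0,0]]]'
```

```text
time_s: 18.38
eef_pos: [549.3, 116.8, 62.3]
ee_rot: [0.694, 0.138, 0.693, -0.138]
force: [0.8, -2.2, -0.5]
grip_width: 0.143
time_s: 18.5
eef_pos: [549.4, 116.7, 62.1]
ee_rot: [0.694, 0.138, 0.693, -0.138]
force: [1.3, -2.2, 0.7]
grip_width: 0.146
time_s: 18.75
eef_pos: [549.5, 116.7, 61.9]
ee_rot: [0.694, 0.138, 0.693, -0.138]
force: [1.9, -1.8, -0.5]
grip_width: 0.148
```

```bash
python3 -m jog '[[[0,0,0.0005,0,0,0],[0,0,0,0,0,0]]]'; python3 -m jog '[[[0,0,0.0005,0,0,0],[0,0,0,0,0,0]]]'
```

```text
time_s: 19.0
eef_pos: [549.7, 116.6, 61.7]
ee_rot: [0.693, 0.138, 0.694, -0.138]
force: [0.4, -1.2, -0.3]
grip_width: 0.142
time_s: 19.25
eef_pos: [550.0, 116.5, 61.7]
ee_rot: [0.693, 0.138, 0.694, -0.138]
force: [-0.3, -2.0, -0.5]
grip_width: 0.147
```

```bash
python3 -m jog '[[[0,0,0.0005,0,0,0],[0,0,0,0,0,0]]]'; python3 -m jog '[[[0,0,0.0005,0,0,0],[0,0,0,0,0,0]]]'
```

```text
time_s: 19.5
eef_pos: [550.6, 116.3, 61.7]
ee_rot: [0.693, 0.138, 0.694, -0.138]
force: [-0.1, -1.1, -1.1]
grip_width: 0.147
time_s: 19.75
eef_pos: [551.1, 116.1, 61.8]
ee_rot: [0.693, 0.138, 0.693, -0.138]
force: [0.2, -0.5, -1.5]
grip_width: 0.149
```

```bash
python3 -m jog '[[[0,0,0.0004,0,0,0],[0,0,0,0,0,0]]]'; python3 -m jog '[[[0,0,0.0004,0,0,0],[0,0,0,0,0,0]]]'
```

```text
time_s: 20.0
eef_pos: [551.4, 116.0, 61.8]
ee_rot: [0.693, 0.138, 0.694, -0.138]
force: [-1.0, -0.0, -0.0]
grip_width: 0.144
time_s: 20.25
eef_pos: [551.6, 115.9, 61.7]
ee_rot: [0.693, 0.138, 0.694, -0.138]
force: [-3.3, 1.0, 0.7]
grip_width: 0.148
```

```bash
python3 -m jog '[[[0,0,0.0004,0,0,0],[0,0,0,0,0,0]]]'; python3 -m jog '[[[0,0,0.0004,0,0,0],[0,0,0,0,0,0]]]'
```

```text
time_s: 20.5
eef_pos: [551.6, 115.9, 61.6]
ee_rot: [0.693, 0.138, 0.694, -0.138]
force: [-4.6, 1.5, 0.6]
grip_width: 0.143
time_s: 20.75
eef_pos: [551.7, 115.9, 61.6]
ee_rot: [0.693, 0.138, 0.694, -0.138]
force: [-6.3, 2.8, 1.8]
grip_width: 0.148
```

At the stop, with about 7 N at the predicted position. Relax, set down, release.

```bash
python3 -m jog '[[[0.0006,0,-0.0005,0,0,0],[0.0006,0,-0.0003,0,0,0],[0,0,0,0,0,0],[0,0,0,0,0,0]]]' 255 80; python3 -m jog '[[[0,0,0,0,0,0],[0,0,0,0,0,0],[0,0,0,0,0,0],[0,0,0,0,0,0],[0,0,0,0,0,0],[0,0,0,0,0,0]]]' 150 60
```

```text
time_s: 21.25
eef_pos: [551.6, 115.9, 60.5]
ee_rot: [0.693, 0.138, 0.694, -0.138]
force: [-5.9, 1.9, 1.1]
grip_width: 0.147
time_s: 22.0
eef_pos: [551.9, 115.7, 60.6]
ee_rot: [0.693, 0.138, 0.693, -0.138]
force: [-0.7, 1.2, 0.3]
grip_width: 0.41
```

```bash
python3 -m jog '[[[-0.005,0,0,0,0,0],[-0.015,0,0,0,0,0],[-0.04,0,0,0,0,0],[-0.05,0,0.02,0,0,0],[-0.02,0,0.04,0,0,0],[0,0,0.03,0,0,0],[0,0,0,0,0,0],[0,0,0,0,0,0],[0,0,0,0,0,0]]]'
python3 - <<'E'
from h import *
import pickle
p,R,s=tool(); c=snap('wrist','w9.png'); pickle.dump((c,s),open('w9.pkl','wb')); print(s['force'],p)
c=snap('side','s9.png'); im=c['image'][160:280,270:430]
cv2.imwrite('pics/s9z.png',cv2.cvtColor(cv2.resize(im,None,fx=5,fy=5),cv2.COLOR_RGB2BGR))
E
```

```text
time_s: 23.12
eef_pos: [634.4, 81.7, 191.1]
ee_rot: [0.693, 0.138, 0.693, -0.138]
force: [-0.0, 0.4, -0.9]
grip_width: 0.409
[-0.01627284  0.4383167  -0.89428537] [634.39055619  81.69712386 191.06308487]
```

View pics/w9.png

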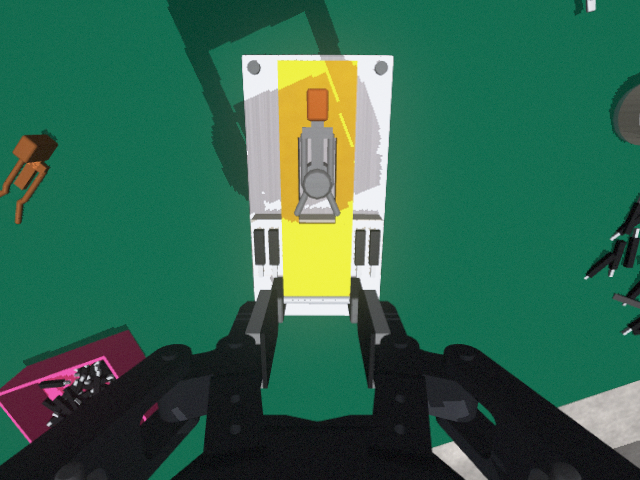

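View pics/s9z.png

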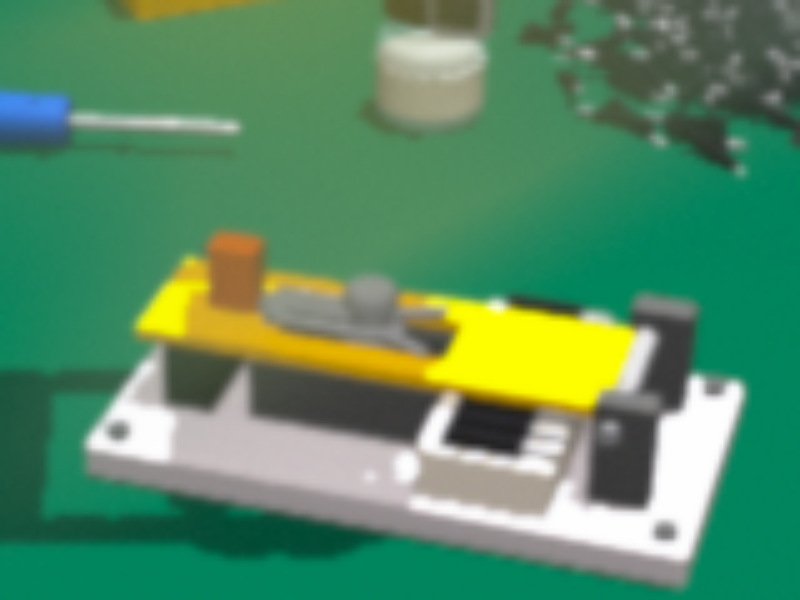

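Clip flat on the strap, stud head at (317,184), grip top at about (317,104). Checking the distance numerically.

```bash
python3 - <<'E'
from h import *
import pickle
c,s=pickle.load(open('w9.pkl','rb')); pose=(s['eef_pos'],s['ee_rot'])
im=np.asarray(c['image'])
cv2.imwrite('pics/w9z.png',cv2.cvtColor(cv2.resize(im[80:230,280:355],None,fx=4,fy=4,interpolation=cv2.INTER_NEAREST),cv2.COLOR_RGB2BGR))
hsv=cv2.cvtColor(im,cv2.COLOR_RGB2HSV);pts=np.argwhere(cv2.inRange(hsv,(3,150,170),(14,255,255))[80:130,295:340])[:,::-1]+[295,80]
print(pts.min(0),pts.max(0))
E
```

```text
[308  89] [327 118]
```

View pics/w9z.png

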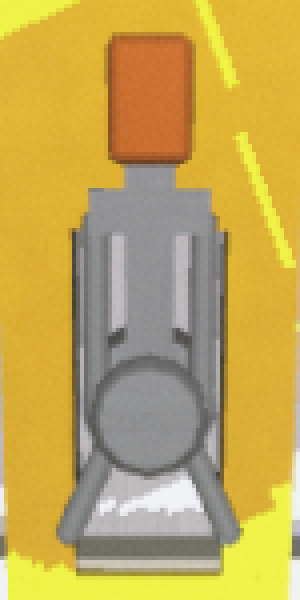

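```bash
python3 - <<'E'
from h import *
import pickle
c,s=pickle.load(open('w9.pkl','rb')); pose=(s['eef_pos'],s['ee_rot'])
g=onplane(c,[280+150/4-.5,80+(34+163)/8-.5],78,pose)[0]; st=onplane(c,[280+149/4-.5,80+414/4-.5],67.5,pose)[0]
tips=onplane(c,[[280+68/4,80+535/4],[280+231/4,80+535/4]],52.5,pose); 
print(g,st,np.hypot(*(st-g)[:2]),np.arctan2(*(st-g)[1::-1]),tips, np.hypot(*(tips.mean(0)-st)[:2]))
print(ctrl.sense()['force'])
workorder.finish_job()
E
```

```text
[551.85583852 115.39905402  78.        ] [600.43123937  95.0193212   67.5       ] 52.67734880669892 -0.3972440660347649 [[618.7605417   70.75347443  52.5       ]
 [630.88714815  99.9956482   52.5       ]] 26.230146763584223
[-0.44410442 -0.20720096 -0.02187167]
the job is handed in; nothing more can be done
```

The job is done and handed in at about 23 s; no verdict was reported.

- **Strap:** I closed it by pressing with the shut fingers near the 50 mm point, up to about 28 N. In the pictures it then lay flat and level with the stud's shoulder.
- **Clip:** I gripped the real clip low on its orange grip and carried it just above the strap. The push reached about 9.5 N at the bulges and then dropped to zero at the snap. I stopped at about 7 N against the stop, then set the clip down and released it.

**Last checks:**
- In the last wrist picture the stud head sits in the pocket and the legs look closed again. The clip lies flat and in line with the strap, with a measured heading of -0.397 rad against -0.394 for the strap.
- Stud to grip measured 52.7 mm (54 expected at home), and stud to leg tips measured 26.2 mm (26 expected). The 1.3 mm disagreement in the first is within the calibration's 2 mm.
- The gripper is open, clear above the nest, and reads no force. I kept clear of the other things on the bench but did not measure their positions again at the end.

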